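Change the thread spools round between the stitching trays

ROBOT

A 7-joint arm with a two-finger parallel gripper is mounted at the origin on a cart in front of the work surface, level with it; the furniture and walls round the work are solid. World frame = base frame: x ahead of the robot, y to its left, z up, the work surface at z = 0. Lengths are in m, angles in rad, forces in N, time in s.
With the tool pointing down it reaches from about 0.35 to 0.9 m from the base axis. Payload 8.1 kg.
Tool frame: the origin (TCP) lies between the finger pads; the fingertips stand 8 mm ahead of it and the grasp point (between the pads) lies 11 mm behind it (arm.tcp_to_tips is the distance from the TCP to the fingertips, in m); z points along the fingers, x is the direction in which the jaws open and shut, and the axes are right-handed (so a half turn about z gives the same grasp; the last joint's range is limited). The gripper opens to 92 mm and grips with 3 to 60 N. Pads are 19 mm wide; open, the fingers measure 130 mm over their backs; the gripper's body (75 mm by 190 mm) begins 47 mm behind the grasp point.
Start: joints at [-1.275, 0.434, 0.025, 1.573, -0.012, 1.134, -0.075], TCP at [0.243, 0.576, 0.235] pointing down, gripper open.
Joint ranges: [-2.62, 2.62], [-0.44, 2.09], [-1.27, 1.32], [0.08, 2.57], [-1.32, 4.46], [0.12, 2], [-2.74, 2.74]. Speed limits (rad/s): [2.22, 2.22, 3.01, 3.01, 3.14, 3.14, 3.14].

INTERFACE

Orientations are given as a rotation vector (axis times angle).
In Python, from cell import arm, eyes gives the robot as it stands.
- The arm moves only by the tool play_rows, never from a script. Its argument "rows" is a list of rows, each a list of 3 entries, a list of its own where there are three numbers: the shift along the tool's x, y, z each as a share of 50 cm, from -1 to 1, then the turn, a rotation vector about the tool's x, y, z each as a share of 60 degrees, from -1 to 1, then the opening, from -1 (shut) to 1 (fully open), so that 0 is half open. In form: [[[dx, dy, dz], [ax, ay, az], grip], ...]. A call has 1 to 10 rows; each row is the pose to reach, as a shift and turn from the pose commanded when the call began, along the tool's axes at that moment; what a row does not reach only later rows make up. A row lasts 1/10 s, in which the tool goes at most 50 mm and 8.59 degrees, less where a joint would pass 70% of its speed; a pose out of reach is approached as far as the arm can. A call with a number of a shift or a turn outside -1 to 1 is refused whole. A call with a gripper value outside its range is refused whole. The fingers move at their own pace and stop on an object; "newtons" is the grip in N (left out, the last holds). Time passes only in rows, so rows that repeat a pose let the fingers close. It gives the time, the measured TCP pose, the force and the opening at its end, in the units of the state.
- arm.observe(): the state, without advancing time (a new reading comes with each control period).
- eyes.get_image(name): name is "scene" or "top"; returns (picture, depth): 400x640x3 uint8, red, green, blue; 400x640 float32, m along the optical axis (not along the pixel's ray), 0 where there is no reading.
- eyes.get_calibration(name): a dict with "intrinsics" (3x3 intrinsics, pixels), "R" (3x3) and "t" (3): a world point X has camera coordinates R X + t. Camera axes: x right, y down, z forward; pixel columns grow to the right and rows downward; lengths in m; the calibration is good to about 2 mm. A picture is of the moment at which its call begins. get_calibration takes no time and is no camera call.
- arm.sign_off(): hands the job in, once; it reports no verdict.
The state is a dict: "clock": time; "joints": joint angles; "dq": joint speeds; "joint_efforts": joint torques, N m; "position": TCP position; "ee_rot": TCP orientation; "force": force on the tool from outside, world axes, zero at the start; "ft_torque": the same for the moment, N m; "width": opening from 0.0 (shut) to 1.0 (fully open).
Only numpy, scipy, OpenCV 4.12 (cv2) and the standard library are available. Lean on these libraries where they do the work, as an engineer would, in place of code of your own. Each camera call takes 0.05 s, during which the arm holds its last target.

TASK

The three big thread spools stand on the wrong job trays. Change them round so that each ends standing fully down on the peg of the tray whose sole or insole has its colour (black, yellow, brown), parking one on the empty peg of the sewing-supplies tray meanwhile. Leave the sole and the two insoles lying as they are.

Things in the scene. Friction and masses are not known exactly. Their poses are not given: they have to be found in the camera images.
- spool_black: Upright spool of black thread on a card tube, 93 mm high, about 0.15 kg. Thread body 56 mm in diameter over its whole height up to 86 mm, foot rim 58 mm; above it a tube neck of 38 mm diameter. A 30 mm bore runs right through. Grip across the thread from above, fingertips about 40 mm below its top. Origin: centre of its underside, z up; yaw has no meaning.
- spool_yellow: Upright spool of yellow thread on a card tube, 93 mm high, about 0.15 kg. Thread body 56 mm in diameter over its whole height up to 86 mm, foot rim 58 mm; above it a tube neck of 38 mm diameter. A 30 mm bore runs right through. Grip across the thread from above, fingertips about 40 mm below its top. Origin: centre of its underside, z up; yaw has no meaning.
- spool_brown: Upright spool of dark brown thread on a card tube, 93 mm high, about 0.15 kg. Thread body 56 mm in diameter over its whole height up to 86 mm, foot rim 58 mm; above it a tube neck of 38 mm diameter. A 30 mm bore runs right through. Grip across the thread from above, fingertips about 40 mm below its top. Origin: centre of its underside, z up; yaw has no meaning.
- peg_black (a point): Peg at the near end of the tray in which the black rubber outsole lies: steel pin, 8 mm diameter, 62 mm high, foot cone 25 mm wide, 12 mm at 24 mm up. Point: pin axis at the felt washer's top, 10 mm above the bench, z up, x along the tray away from its near end; a seated spool's origin lies here. Fixed tray 400 x 116 mm, rim 18 mm high, peg 42 mm from its end.
- peg_yellow (a point): Peg at the near end of the tray in which the yellow insole lies: steel pin, 8 mm diameter, 62 mm high, foot cone 25 mm wide, 12 mm at 24 mm up. Point: pin axis at the felt washer's top, 10 mm above the bench, z up, x along the tray away from its near end; a seated spool's origin lies here. Fixed tray 400 x 116 mm, rim 18 mm high, peg 42 mm from its end.
- peg_brown (a point): Peg at the near end of the tray in which the brown ribbed insole lies: steel pin, 8 mm diameter, 62 mm high, foot cone 25 mm wide, 12 mm at 24 mm up. Point: pin axis at the felt washer's top, 10 mm above the bench, z up, x along the tray away from its near end; a seated spool's origin lies here. Fixed tray 400 x 116 mm, rim 18 mm high, peg 42 mm from its end.
- peg_spare (a point): Peg at the near end of the sewing-supplies tray (small spools, wax, brush), empty: steel pin, 8 mm diameter, 62 mm high, foot cone 25 mm wide, 12 mm at 24 mm up. Point: pin axis at the felt washer's top, 10 mm above the bench, z up, x along the tray away from its near end; a seated spool's origin lies here. Fixed tray 400 x 116 mm, rim 18 mm high, peg 42 mm from its end.
- black_sole: Black rubber outsole, 270 x 87 x 9 mm, lying loose in the tray of peg_black, lengthwise, about 200 mm behind that peg; it shows to which job the tray belongs. Origin: centre of its underside, x along its length. Stays where it is.
- yellow_insole: Yellow leather insole, 280 x 89 x 7 mm, lying loose in the tray of peg_yellow, lengthwise, about 200 mm behind that peg; it shows to which job the tray belongs. Origin: centre of its underside, x along its length. Stays where it is.
- brown_insole: Brown ribbed leather insole, 288 x 88 x 16 mm, lying loose in the tray of peg_brown, lengthwise, about 200 mm behind that peg; it shows to which job the tray belongs. Origin: centre of its underside, x along its length. Stays where it is.
Things that resemble listed ones, but are neither listed nor needed, are in the scene too. What is shaped like the spool_black but blue is not meant. Leave any green look-alike of the spool_brown alone.

How it is judged:
By the outcome, as a careful person would: the job done as asked, in the order asked, and still so for the second after the job is handed in, with the robot touching nothing.
It also fails if it takes over 102 s, if anything falls off the work surface, if the arm or the gripper's body presses on something with over 40 N, if the wrist force passes 120 N, or if a joint passes its speed limit or range.

## Working session

There is one attempt and no reset: what is moved stays moved. The work goes in short steps, Python scripts to look and compute and a tool call to move; the robot and the scene stay as the last step left them, time stands still between calls to the robot, and variables do not carry over. Pictures are saved under pics/ and viewed, and the job is handed in when it is done.

Besides the shell and the picture viewer there is one more tool, called after "Request:" as name([rows], argument=value, ...), one row to a line, values as JSON. play_rows: Moves the arm, as the interface text tells. Its arguments: {"type":"object","properties":{"rows":{"type":"array","items":{"type":"array"}},"newtons":{"type":"number"}},"required":["rows"]}

```bash
mkdir -p pics; ls; python3 - <<'E'
from cell import arm, eyes
import cv2,numpy as np
print(arm.observe())
for n in("scene","top"):
    p,d=eyes.get_image(n)
    cv2.imwrite(f"pics/{n}0.png",p[:,:,::-1]); np.save(f"pics/{n}0d.npy",d);np.save(f"pics/{n}0p.npy",p)
    print(n,eyes.get_calibration(n))
E
```

```text
pics
{'clock': 0.0, 'joints': array([-1.27462234,  0.43520567,  0.02496922,  1.57413359, -0.01158683,
        1.13401467, -0.07511539]), 'dq': array([ 0.00231521,  0.00164057, -0.00054975,  0.00084626, -0.00201743,
       -0.00048466,  0.001729  ]), 'joint_efforts': array([-3.29949935e-04, -6.67857528e+01,  9.84850042e-01, -3.14459968e+01,
       -6.05958374e-02,  4.31128673e-02,  1.53739629e-04]), 'position': array([0.24253244, 0.57545355, 0.23394158]), 'ee_rot': array([ 2.61664454e+00,  1.73676849e+00, -1.96941660e-03]), 'force': array([ 0.55883337, -0.41047979,  0.59372762]), 'ft_torque': array([ 0.02770919, -0.05154782, -0.00808095]), 'width': 1.0001550169385944}
scene {'intrinsics': array([[443.99371978,   0.        , 314.0834688 ],
       [  0.        , 443.99371978, 205.44284708],
       [  0.        ,   0.        ,   1.        ]]), 'R': array([[ 0.50047786, -0.86574885, -0.00091438],
       [-0.57957266, -0.33425826, -0.74321393],
       [ 0.64313097,  0.37249206, -0.66905322]]), 't': array([-0.24915627,  0.34420991,  1.08122158])}
top {'intrinsics': array([[409.25036816,   0.        , 320.07062796],
       [  0.        , 409.25036816, 203.05757275],
       [  0.        ,   0.        ,   1.        ]]), 'R': array([[ 7.27112338e-04, -9.99915710e-01,  1.29631755e-02],
       [-9.98277881e-01, -1.48619181e-03, -5.86435301e-02],
       [ 5.86578528e-02, -1.28982110e-02, -9.98194817e-01]]), 't': array([0.0022663 , 0.52530484, 1.16695526])}
```

View pics/scene0.png

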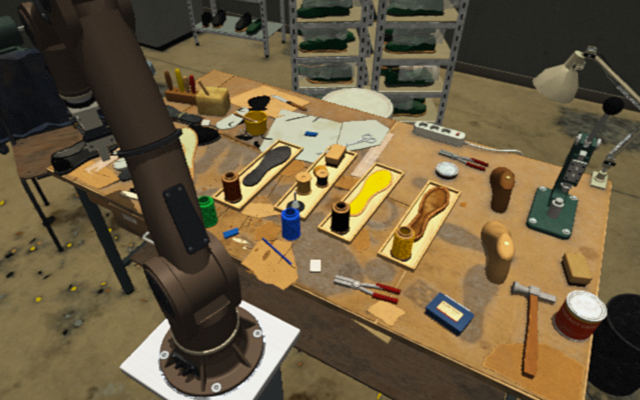

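View pics/top0.png

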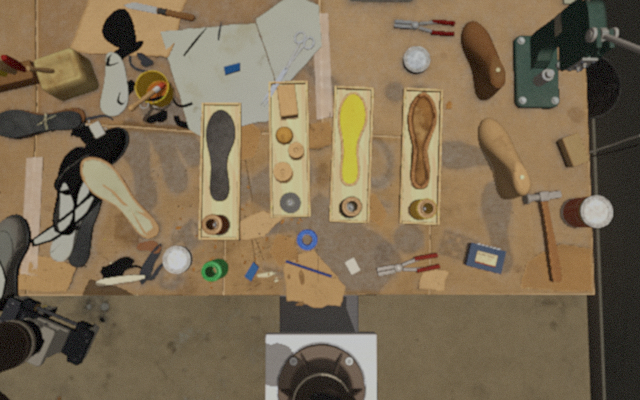

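The top view shows the trays from left to right. The black sole tray holds the brown spool (213,224). Next is the spare tray with an empty peg (290,203), then the yellow tray holding the black spool (350,207), and the brown tray holding the yellow spool (425,209). The blue (307,240) and green (213,270) spools are look-alikes. Next I'll measure positions.

```bash
cat > h.py <<'E'
import numpy as np
from cell import arm, eyes
def cloud(n,d):
    c=eyes.get_calibration(n);K=c["intrinsics"];v,u=np.mgrid[0:400,0:640]
    P=np.stack([(u-K[0,2])/K[0,0]*d,(v-K[1,2])/K[1,1]*d,d],-1)
    W=(P-c["t"])@c["R"]; W[d<=0]=np.nan
    return W
def proj(n,X):
    c=eyes.get_calibration(n);q=c["intrinsics"]@(c["R"]@np.array(X)+c["t"]);return q[:2]/q[2]
E
python3 - <<'E'
from h import *
import cv2
from scipy.optimize import least_squares
d=np.load("pics/top0d.npy");p=np.load("pics/top0p.npy");W=cloud("top",d)
Ws=cloud("scene",np.load("pics/scene0d.npy"))
for n,(u,v) in dict(brown=(213,224),black=(350,207),yellow=(425,209),spare=(290,203),blue=(307,240)).items():
    w=W[v-18:v+19,u-18:u+19].reshape(-1,3); w=w[w[:,2]>.03]
    t=w[w[:,2]>.075]
    print(n,len(w),"max z",w[:,2].max() if len(w) else None, "top: n",len(t), "neck mean",w[w[:,2]>.09].mean(0) if (w[:,2]>.09).any() else 0, "bbox",t.min(0) if len(t) else 0,t.max(0) if len(t) else 0)
    if len(t):
        c0=(t.min(0)+t.max(0))/2
        s=Ws.reshape(-1,3); s=s[(np.hypot(s[:,0]-c0[0],s[:,1]-c0[1])<.045)&(s[:,2]>.035)&(s[:,2]<.085)]
        f=least_squares(lambda q:np.hypot(s[:,0]-q[0],s[:,1]-q[1])-.028,c0[:2],loss="soft_l1",f_scale=.002)
        print("   bbox c",c0[:2],"scene fit",f.x,len(s),"rms",np.sqrt(np.mean(f.fun**2)))
    cr=cv2.resize(p[v-30:v+31,u-30:u+31,::-1],None,fx=6,fy=6,interpolation=cv2.INTER_CUBIC);cv2.imwrite(f"pics/c_{n}.png",cr)
# tray rims
for n,(a,b) in dict(blackT=((190,90),(250,250)),spareT=((262,70),(318,228)),yT=((324,80),(380,235)),brT=((394,80),(450,235))).items():
    w=W[a[1]:b[1],a[0]:b[0]].reshape(-1,3)
    g=p[a[1]:b[1],a[0]:b[0]].reshape(-1,3).astype(float)
    m=(w[:,2]>.006)&(w[:,2]<.03)&(g[:,0]>170)&(g[:,2]>90)
    w=w[m].astype(np.float32); r=cv2.minAreaRect(w[:,:2]*1000); print(n,len(w),r)
im=np.hstack([cv2.imread(f"pics/c_{n}.png") for n in("brown","spare")]);cv2.imwrite("pics/c1.png",im)
E
```

```text
brown 418 max z 0.10691880981649364 top: n 291 neck mean [0.46274605 0.29175814 0.09713481] bbox [0.4370486  0.26538874 0.07503684] [0.48861945 0.32081422 0.10691881]
   bbox c [0.46283402 0.29310148] scene fit [0.46494611 0.29254893] 223 rms 0.0030009999520058117
black 314 max z 0.10657706360545824 top: n 241 neck mean [ 0.51104701 -0.08102754  0.09737235] bbox [ 0.48579222 -0.11008165  0.07696742] [ 0.53752936 -0.0550792   0.10657706]
   bbox c [ 0.51166079 -0.08258043] scene fit [ 0.51400682 -0.08286773] 242 rms 0.0032812036533106793
yellow 422 max z 0.10804334532302451 top: n 283 neck mean [ 0.50597845 -0.28285218  0.09748147] bbox [ 0.4806418  -0.31205265  0.07513785] [ 0.5322919  -0.25658507  0.10804335]
   bbox c [ 0.50646685 -0.28431886] scene fit [ 0.50854318 -0.28616801] 286 rms 0.0037209854645649364
spare 18 max z 0.07225735087610471 top: n 0 neck mean 0 bbox 0 0
blue 242 max z 0.09709280873377993 top: n 232 neck mean [0.42018153 0.03822337 0.09317213] bbox [0.39400927 0.01196244 0.0794939 ] [0.44811735 0.06614378 0.09709281]
   bbox c [0.42106331 0.03905311] scene fit [0.42354133 0.03784334] 295 rms 0.00468685096104171
blackT 1320 ((636.0189208984375, 298.90570068359375), (125.440185546875, 428.9476318359375), 89.86148834228516)
spareT 1890 ((673.8472900390625, 88.4845962524414), (142.27557373046875, 425.5368347167969), 89.27596282958984)
yT 1966 ((673.0010375976562, -75.14156341552734), (143.43447875976562, 403.34552001953125), 87.62596893310547)
brT 1437 ((665.3375854492188, -292.91986083984375), (115.99629974365234, 399.5710754394531), 87.54022216796875)
```

View pics/c1.png

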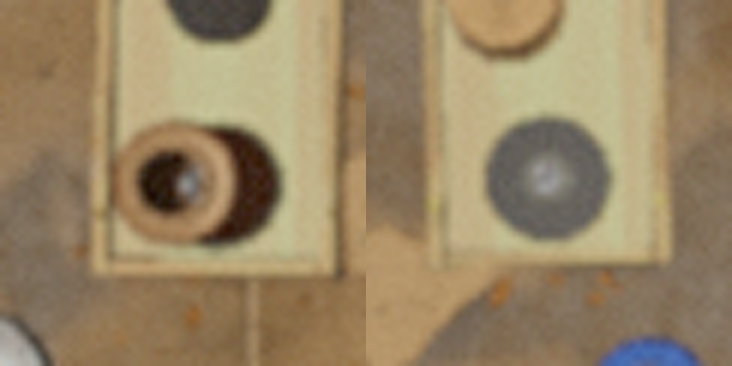

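```bash
cat >> h.py <<'E'
def unproj(n,uv,z):
    c=eyes.get_calibration(n);r=np.linalg.inv(c["intrinsics"])@np.array([uv[0],uv[1],1.]);R=c["R"]
    o=-R.T@c["t"];dr=R.T@r;return (o+dr*(z-o[2])/dr[2])[:2]
E
python3 - <<'E'
from h import *
import cv2
d=np.load("pics/top0d.npy");p=np.load("pics/top0p.npy");W=cloud("top",d)
for n,(u,v) in dict(brown=(213,224),black=(350,207),yellow=(425,209)).items():
    a=p[v-25:v+26,u-25:u+26];w=W[v-25:v+26,u-25:u+26]
    m=(w[...,2]>.092)&(w[...,2]<.115)
    m2=m.astype(np.uint8); cs,_=cv2.findContours(m2,cv2.RETR_EXTERNAL,cv2.CHAIN_APPROX_NONE)
    c=max(cs,key=len);(x,y),r=cv2.minEnclosingCircle(c); e=cv2.fitEllipse(c)
    print(n,(u-25+e[0][0],v-25+e[0][1]),e[1],r,unproj("top",(u-25+e[0][0],v-25+e[0][1]),.103),unproj("top",(u-25+x,v-25+y),.103), "thread dia px expected neck",.038*409/1.065)
u,v=290,203
a=p[v-15:v+16,u-15:u+16].astype(int); m=((a.max(-1)-a.min(-1))<35)
cs,_=cv2.findContours(m.astype(np.uint8),cv2.RETR_EXTERNAL,cv2.CHAIN_APPROX_NONE);c=max(cs,key=len);e=cv2.fitEllipse(c)
uv=(u-15+e[0][0],v-15+e[0][1]);print("spare",uv,e[1],unproj("top",uv,.01))
im=np.hstack([cv2.imread(f"pics/c_{n}.png") for n in("black","yellow")]);cv2.imwrite("pics/c2.png",im)
ps=np.load("pics/scene0p.npy");cv2.imwrite("pics/s2.png",cv2.resize(ps[130:270,200:470,::-1],None,fx=2.9,fy=2.9,interpolation=cv2.INTER_CUBIC))
for n,X in dict(sp=(.51,.094,.072)).items(): print(proj("scene",X),proj("top",X))
# tray rims colored pixel lines
E
```

```text
brown (211.94785118103027, 224.39587593078613) (19.534276962280273, 19.70506477355957) 10.30786418914795 [0.46292464 0.29128716] [0.46264843 0.29114458] thread dia px expected neck 14.593427230046949
black (351.7446174621582, 206.4528045654297) (19.140714645385742, 19.810565948486328) 10.25784969329834 [ 0.51117918 -0.08079429] [ 0.51127989 -0.08111821] thread dia px expected neck 14.593427230046949
yellow (426.7894859313965, 208.449369430542) (19.09269905090332, 19.47129249572754) 10.179054260253906 [ 0.50609664 -0.2822374 ] [ 0.50596089 -0.2823534 ] thread dia px expected neck 14.593427230046949
spare (289.92136669158936, 202.34042358398438) (19.52959632873535, 19.990222930908203) [0.52757248 0.09021484]
[290.11686879 193.8970227 ] [287.14176452 207.36245998]
```

View pics/c2.png

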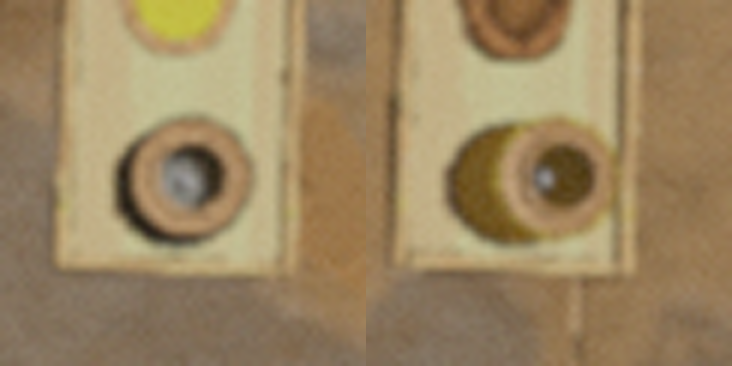

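View pics/s2.png

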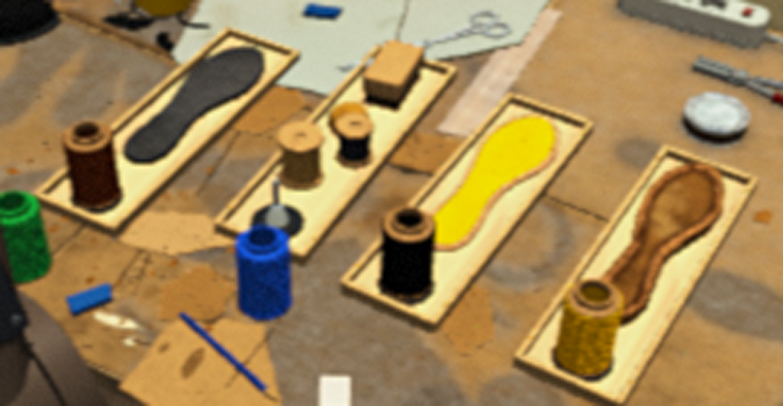

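The picture agrees with the depth data: spools on the black, yellow and brown trays, the spare peg empty, and everything about 0.10 m high as expected. First I'll go above the black spool.

Request:
play_rows([
  [[-0.65, 0.65, 0], [0, 0, -0.381], 1],
  [[-0.65, 0.65, 0], [0, 0, -0.381], 1],
  [[-0.65, 0.65, 0], [0, 0, -0.381], 1],
  [[-0.65, 0.65, 0], [0, 0, -0.381], 1],
  [[-0.65, 0.65, 0], [0, 0, -0.381], 1],
  [[-0.65, 0.65, 0], [0, 0, -0.381], 1],
  [[-0.65, 0.65, 0], [0, 0, -0.381], 1],
  [[-0.65, 0.65, 0], [0, 0, -0.381], 1],
  [[-0.65, 0.65, 0], [0, 0, -0.381], 1],
  [[-0.65, 0.65, 0], [0, 0, -0.381], 1],
], newtons=30)

```text
clock: 1.1
position: [0.4174, 0.1445, 0.2347]
ee_rot: [2.229, 2.212, -0.001]
force: [0.2, -0.0, -0.5]
width: 0.999
```

Request:
play_rows([
  [[-0.466, 0.192, 0], [0, 0, 0], 1],
  [[-0.466, 0.192, 0], [0, 0, 0], 1],
  [[-0.466, 0.192, 0], [0, 0, 0], 1],
  [[-0.466, 0.192, 0], [0, 0, 0], 1],
  [[-0.466, 0.192, 0], [0, 0, 0], 1],
  [[-0.466, 0.192, 0], [0, 0, 0], 1],
  [[-0.466, 0.192, 0], [0, 0, 0], 1],
  [[-0.466, 0.192, 0], [0, 0, 0], 1],
])

```text
clock: 1.9
position: [0.5117, -0.0812, 0.2343]
ee_rot: [-2.219, -2.222, 0.0]
force: [-0.5, 0.1, 0.0]
width: 0.997
```

Request:
play_rows([
  [[-0.002, 0.002, 0.08], [0, 0, 0], 1],
  [[-0.002, 0.002, 0.16], [0, 0, 0], 1],
  [[-0.002, 0.002, 0.24], [0, 0, 0], 1],
  [[-0.002, 0.002, 0.3], [0, 0, 0], 1],
  [[-0.002, 0.002, 0.327], [0, 0, 0], 1],
  [[-0.002, 0.002, 0.327], [0, 0, 0], 1],
  [[-0.002, 0.002, 0.327], [0, 0, 0], 1],
])

```text
clock: 2.6
position: [0.5131, -0.0824, 0.0716]
ee_rot: [-2.219, -2.223, -0.001]
force: [0.1, -0.2, 0.1]
width: 0.999
```

```bash
python3 - <<'E'
from h import *
import cv2
p,d=eyes.get_image("scene");cv2.imwrite("pics/s3.png",cv2.resize(p[130:270,200:470,::-1],None,fx=2.9,fy=2.9))
E
```

```text
(no output)
```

View pics/s3.png

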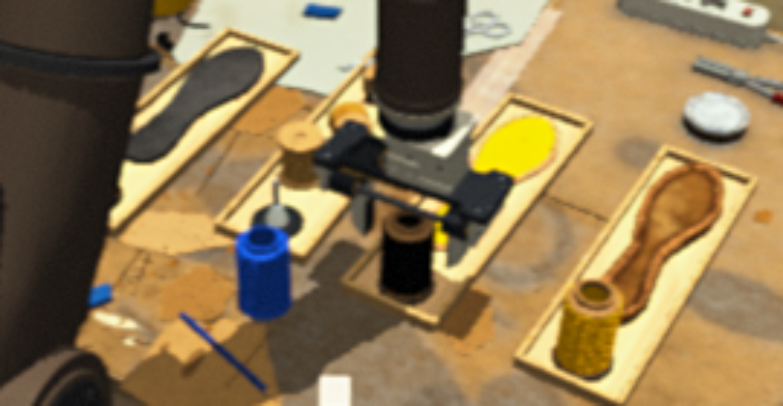

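The fingers straddle the black spool (crop 407,255), one each side. Next I'll close them.

Request:
play_rows([
  [[0, 0, 0], [0, 0, 0], -1],
  [[0, 0, 0], [0, 0, 0], -1],
  [[0, 0, 0], [0, 0, 0], -1],
  [[0, 0, 0], [0, 0, 0], -1],
  [[0, 0, 0], [0, 0, 0], -1],
  [[0, 0, 0], [0, 0, 0], -1],
], newtons=30)

```text
clock: 3.25
position: [0.5131, -0.0836, 0.0713]
ee_rot: [-2.221, -2.222, -0.001]
force: [-0.3, 1.4, 1.8]
width: 0.593
```

Request:
play_rows([
  [[0, 0, -0.02], [0, 0, 0], -1],
  [[0, 0, -0.06], [0, 0, 0], -1],
  [[0, 0, -0.12], [0, 0, 0], -1],
  [[0, 0, -0.18], [0, 0, 0], -1],
  [[0, 0, -0.25], [0, 0, 0], -1],
  [[0, 0, -0.25], [0, 0, 0], -1],
  [[0, 0, -0.25], [0, 0, 0], -1],
])

```text
clock: 3.95
position: [0.5133, -0.0838, 0.1972]
ee_rot: [2.221, 2.221, 0.002]
force: [0.3, 0.5, -2.2]
width: 0.59
```

```bash
python3 - <<'E'
from h import *
import cv2
print(arm.observe()["position"],arm.observe()["force"])
p,d=eyes.get_image("scene");cv2.imwrite("pics/s4.png",cv2.resize(p[130:270,200:470,::-1],None,fx=2.9,fy=2.9))
p,d=eyes.get_image("top");cv2.imwrite("pics/t4.png",cv2.resize(p[160:260,190:450,::-1],None,fx=3,fy=3))
E
```

```text
[ 0.5132891  -0.08380305  0.19718062] [ 0.25962023  0.51052398 -2.23155628]
```

View pics/s4.png

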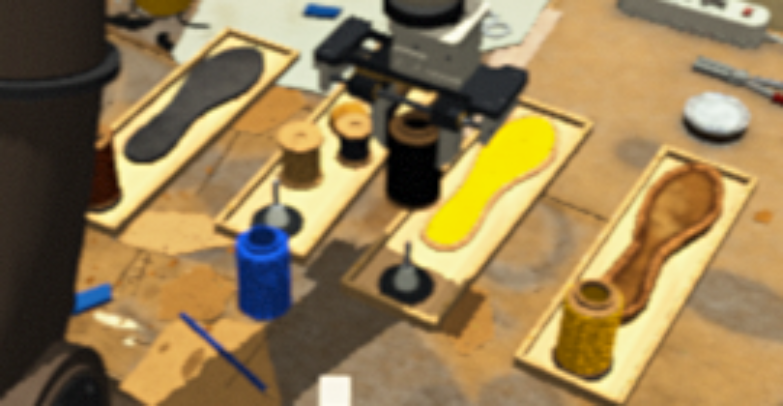

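View pics/t4.png

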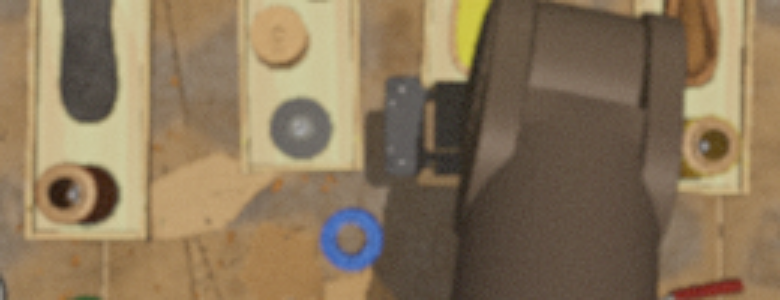

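The black spool is held clear and hangs straight, and the yellow tray's peg is free. The scene crop shows the spare washer at (277,221) and the yellow washer at (406,284).

```bash
python3 - <<'E'
from h import *
for n,(x,y) in dict(spare=(277,221),yellow=(406,284)).items(): print(n,unproj("scene",(200+(x-1)/2.9,130+(y-1)/2.9),.01))
for n,(x,y) in dict(spare_tip=(277,182),yellow_tip=(408,243)).items(): print(n,unproj("scene",(200+(x-1)/2.9,130+(y-1)/2.9),.072))
E
```

```text
spare [0.52771391 0.08844381]
yellow [ 0.51119983 -0.08357044]
spare_tip [0.52406565 0.08403224]
yellow_tip [ 0.50893679 -0.08445022]
```

Request:
play_rows([
  [[0.07, 0.006, 0], [0, 0, 0], -1],
  [[0.16, 0.014, 0], [0, 0, 0], -1],
  [[0.25, 0.022, 0], [0, 0, 0], -1],
  [[0.32, 0.028, 0], [0, 0, 0], -1],
  [[0.346, 0.03, 0], [0, 0, 0], -1],
  [[0.346, 0.03, 0], [0, 0, 0], -1],
  [[0.346, 0.03, 0], [0, 0, 0], -1],
])

```text
clock: 4.75
position: [0.5275, 0.0878, 0.1955]
ee_rot: [-2.222, -2.221, 0.003]
force: [0.6, -0.2, -1.6]
width: 0.592
```

```bash
python3 - <<'E'
from h import *
import cv2
print(arm.observe()["position"],arm.observe()["force"])
p,d=eyes.get_image("scene");cv2.imwrite("pics/s5.png",cv2.resize(p[130:270,230:400,::-1],None,fx=4,fy=4))
E
```

```text
[0.52752064 0.08779975 0.19547587] [ 0.6064331  -0.19372822 -1.61762058]
```

View pics/s5.png

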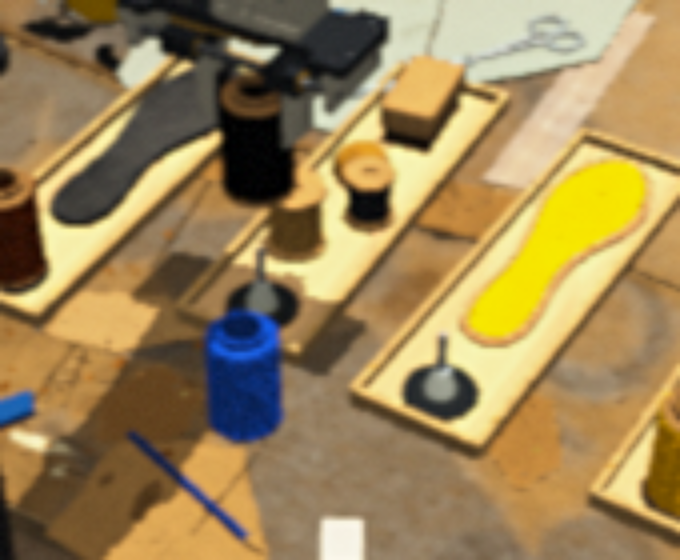

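The spool hangs over the spare peg, with the pin tip at (262,250) and the spool at (258,160) in the crop. Lowering in stages.

Request:
play_rows([
  [[0.002, 0.001, 0.03], [0, 0, 0], -1],
  [[0.002, 0.001, 0.08], [0, 0, 0], -1],
  [[0.002, 0.001, 0.12], [0, 0, 0], -1],
  [[0.002, 0.001, 0.16], [0, 0, 0], -1],
  [[0.002, 0.001, 0.19], [0, 0, 0], -1],
  [[0.002, 0.001, 0.21], [0, 0, 0], -1],
  [[0.002, 0.001, 0.21], [0, 0, 0], -1],
])

```text
clock: 5.5
position: [0.5277, 0.0886, 0.0902]
ee_rot: [-2.223, -2.219, 0.004]
force: [-1.4, -0.2, -0.7]
width: 0.591
```

Request:
play_rows([
  [[0, 0, 0.01], [0, 0, 0], -1],
  [[0, 0, 0.02], [0, 0, 0], -1],
  [[0, 0, 0.03], [0, 0, 0], -1],
  [[0, 0, 0.036], [0, 0, 0], -1],
  [[0, 0, 0.036], [0, 0, 0], -1],
])

```text
clock: 6.0
position: [0.5282, 0.0903, 0.0729]
ee_rot: [-2.221, -2.221, 0.001]
force: [-0.4, 0.1, -1.3]
width: 0.595
```

Request:
play_rows([
  [[0, 0, 0.004], [0, 0, 0], -1],
  [[0, 0, 0.004], [0, 0, 0], -1],
  [[0, 0, 0.003], [0, 0, 0], 1],
  [[0, 0, 0.003], [0, 0, 0], 1],
  [[0, 0, 0.003], [0, 0, 0], 1],
  [[0, 0, 0.003], [0, 0, 0], 1],
  [[0, 0, -0.05], [0, 0, 0], 1],
  [[0, 0, -0.13], [0, 0, 0], 1],
  [[0, 0, -0.2], [0, 0, 0], 1],
  [[0, 0, -0.24], [0, 0, 0], 1],
])

```text
clock: 7.0
position: [0.5295, 0.0903, 0.1961]
ee_rot: [2.22, 2.22, 0.005]
force: [0.3, -0.8, 0.0]
width: 0.997
```

```bash
python3 - <<'E'
from h import *
import cv2
print(arm.observe()["position"],arm.observe()["force"])
p,d=eyes.get_image("scene");cv2.imwrite("pics/s6.png",cv2.resize(p[130:270,200:470,::-1],None,fx=2.9,fy=2.9))
W=cloud("scene",d).reshape(-1,3)
for n,(a,b) in dict(black=(.528,.09),yellow=(.508,-.285)).items():
    s=W[np.hypot(W[:,0]-a,W[:,1]-b)<.035]; s=s[s[:,2]<.125];print(n,np.nanpercentile(s[:,2],[50,95,99]))
E
```

```text
[0.52951194 0.09032102 0.19611114] [ 0.34358168 -0.80625951  0.01531422]
black [0.04772692 0.09992189 0.10357332]
yellow [0.03196641 0.09987284 0.10394085]
```

View pics/s6.png

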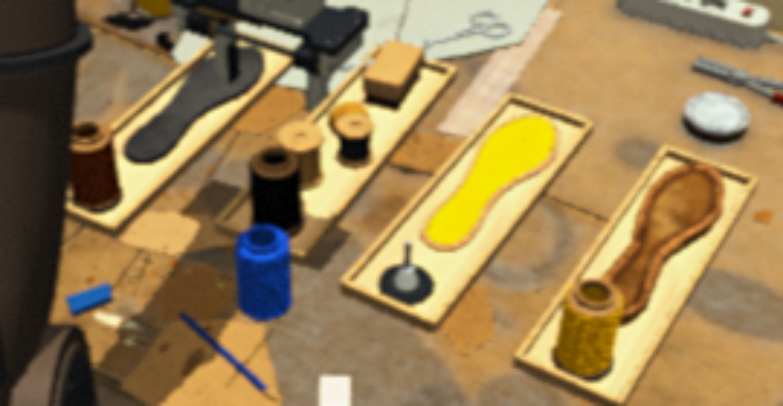

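Black is standing on the spare peg, with its top at 0.1036 m against 0.103 expected. Next is the yellow spool.

Request:
play_rows([
  [[-0.75, -0.043, 0], [0, 0, 0], 1],
  [[-0.75, -0.043, 0], [0, 0, 0], 1],
  [[-0.75, -0.043, 0], [0, 0, 0], 1],
  [[-0.75, -0.043, 0], [0, 0, 0], 1],
  [[-0.75, -0.043, 0], [0, 0, 0], 1],
  [[-0.75, -0.043, 0], [0, 0, 0], 1],
  [[-0.75, -0.043, 0], [0, 0, 0], 1],
  [[-0.75, -0.043, 0], [0, 0, 0], 1],
  [[-0.75, -0.043, 0], [0, 0, 0], 1],
  [[-0.75, -0.043, 0], [0, 0, 0], 1],
])

```text
clock: 8.05
position: [0.5067, -0.2848, 0.1928]
ee_rot: [-2.222, -2.22, -0.0]
force: [-0.5, 1.4, 0.1]
width: 1.0
```

Request:
play_rows([
  [[0, 0.001, 0.06], [0, 0, 0], 1],
  [[0, 0.001, 0.14], [0, 0, 0], 1],
  [[0, 0.001, 0.21], [0, 0, 0], 1],
  [[0, 0.001, 0.244], [0, 0, 0], 1],
  [[0, 0.001, 0.244], [0, 0, 0], 1],
  [[0, 0.001, 0.244], [0, 0, 0], 1],
])

```text
clock: 8.65
position: [0.5081, -0.2835, 0.0716]
ee_rot: [-2.219, -2.223, -0.001]
force: [0.1, -0.3, -0.0]
width: 1.001
```

```bash
python3 - <<'E'
from h import *
import cv2
p,d=eyes.get_image("scene");cv2.imwrite("pics/s7.png",cv2.resize(p[130:270,200:470,::-1],None,fx=2.9,fy=2.9))
E
```

```text
(no output)
```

View pics/s7.png

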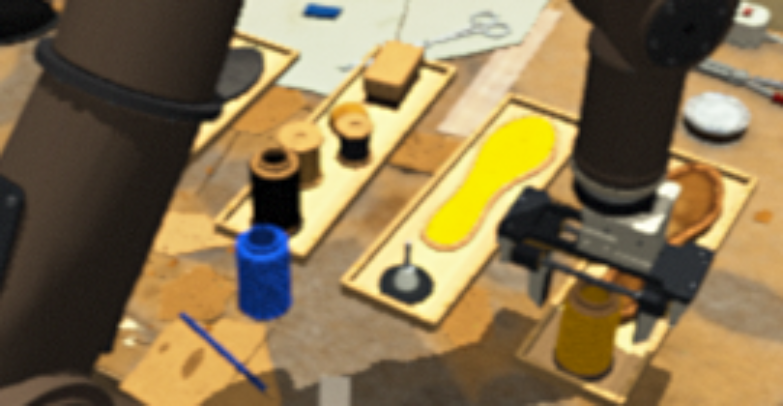

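The fingers straddle the yellow spool (585,330). I'll close them and lift.

Request:
play_rows([
  [[0, 0, 0], [0, 0, 0], -1],
  [[0, 0, 0], [0, 0, 0], -1],
  [[0, 0, 0], [0, 0, 0], -1],
  [[0, 0, 0], [0, 0, 0], -1],
  [[0, 0, 0], [0, 0, 0], -1],
  [[0, 0, 0], [0, 0, 0], -1],
])

```text
clock: 9.3
position: [0.5076, -0.2847, 0.0714]
ee_rot: [2.221, 2.222, 0.0]
force: [-0.9, 1.3, 3.3]
width: 0.608
```

Request:
play_rows([
  [[0, 0, -0.02], [0, 0, 0], -1],
  [[0, 0, -0.06], [0, 0, 0], -1],
  [[0, 0, -0.12], [0, 0, 0], -1],
  [[0, 0, -0.18], [0, 0, 0], -1],
  [[0, 0, -0.25], [0, 0, 0], -1],
  [[0, 0, -0.25], [0, 0, 0], -1],
  [[0, 0, -0.25], [0, 0, 0], -1],
])

```text
clock: 10.0
position: [0.5077, -0.2848, 0.197]
ee_rot: [2.22, 2.221, 0.001]
force: [-0.0, 1.3, -2.7]
width: 0.606
```

```bash
python3 - <<'E'
from h import *
import cv2
p,d=eyes.get_image("scene");cv2.imwrite("pics/s8.png",cv2.resize(p[130:270,230:430,::-1],None,fx=4,fy=4))
E
```

```text
(no output)
```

View pics/s8.png

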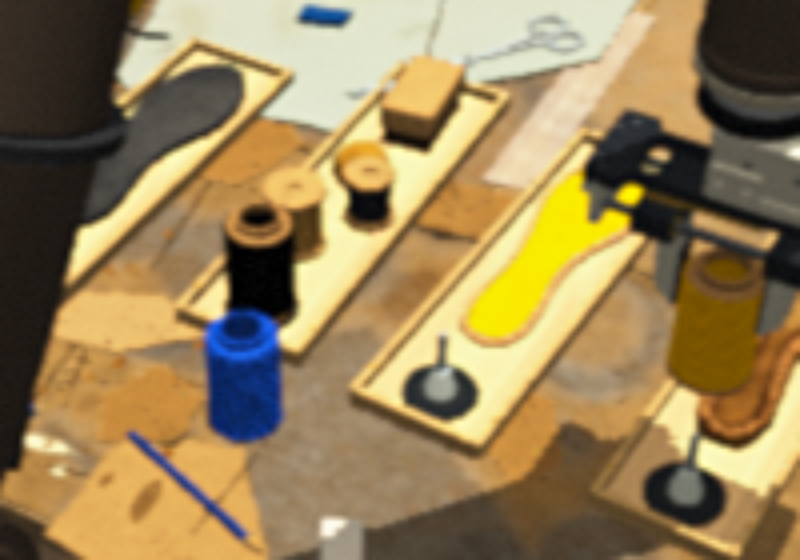

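The yellow spool is held and the brown tray's peg is bare at (685,490). Carrying it to the yellow tray's peg at (440,390).

Request:
play_rows([
  [[0.08, 0.002, 0], [0, 0, 0], -1],
  [[0.17, 0.004, 0], [0, 0, 0], -1],
  [[0.26, 0.006, 0], [0, 0, 0], -1],
  [[0.34, 0.008, 0], [0, 0, 0], -1],
  [[0.39, 0.01, 0], [0, 0, 0], -1],
  [[0.402, 0.01, 0], [0, 0, 0], -1],
  [[0.402, 0.01, 0], [0, 0, 0], -1],
  [[0.402, 0.01, 0], [0, 0, 0], -1],
])

```text
clock: 10.85
position: [0.5119, -0.0851, 0.1956]
ee_rot: [-2.222, -2.22, 0.002]
force: [0.2, -0.2, -1.8]
width: 0.605
```

```bash
python3 - <<'E'
from h import *
import cv2
for n,(x,y) in dict(yellow=(440,390),brown=(685,490)).items(): print(n,unproj("scene",(230+(x-1.5)/4,130+(y-1.5)/4),.01))
p,d=eyes.get_image("scene");cv2.imwrite("pics/s9.png",cv2.resize(p[130:270,230:430,::-1],None,fx=4,fy=4))
E
```

```text
yellow [ 0.51294591 -0.08255314]
brown [ 0.51049543 -0.28543737]
```

View pics/s9.png

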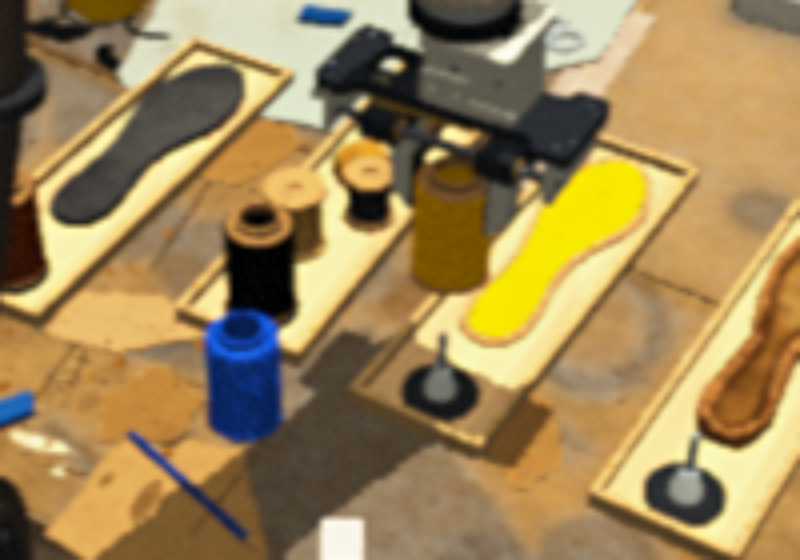

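Request:
play_rows([
  [[0.002, 0.001, 0.03], [0, 0, 0], -1],
  [[0.002, 0.001, 0.08], [0, 0, 0], -1],
  [[0.002, 0.001, 0.12], [0, 0, 0], -1],
  [[0.002, 0.001, 0.16], [0, 0, 0], -1],
  [[0.002, 0.001, 0.19], [0, 0, 0], -1],
  [[0.002, 0.001, 0.21], [0, 0, 0], -1],
  [[0.002, 0.001, 0.21], [0, 0, 0], -1],
])

```text
clock: 11.6
position: [0.5121, -0.0838, 0.0901]
ee_rot: [-2.222, -2.219, 0.003]
force: [-0.1, -0.8, -2.0]
width: 0.608
```

Request:
play_rows([
  [[0, 0, 0.01], [0, 0, 0], -1],
  [[0, 0, 0.02], [0, 0, 0], -1],
  [[0, 0, 0.03], [0, 0, 0], -1],
  [[0, 0, 0.037], [0, 0, 0], -1],
  [[0, 0, 0.037], [0, 0, 0], -1],
])

```text
clock: 12.1
position: [0.5128, -0.0827, 0.0723]
ee_rot: [-2.221, -2.221, 0.001]
force: [-1.0, -0.3, -1.2]
width: 0.607
```

Request:
play_rows([
  [[0, 0, 0.003], [0, 0, 0], -1],
  [[0, 0, 0.003], [0, 0, 0], -1],
  [[0, 0, 0.003], [0, 0, 0], 1],
  [[0, 0, 0.003], [0, 0, 0], 1],
  [[0, 0, 0.003], [0, 0, 0], 1],
  [[0, 0, 0.003], [0, 0, 0], 1],
  [[0, 0, -0.05], [0, 0, 0], 1],
  [[0, 0, -0.13], [0, 0, 0], 1],
  [[0, 0, -0.2], [0, 0, 0], 1],
  [[0, 0, -0.24], [0, 0, 0], 1],
])

```text
clock: 13.1
position: [0.514, -0.083, 0.1956]
ee_rot: [2.22, 2.22, 0.004]
force: [-0.4, -0.4, 0.1]
width: 0.996
```

```bash
python3 - <<'E'
from h import *
import cv2
print(arm.observe()["position"],arm.observe()["force"])
p,d=eyes.get_image("scene");cv2.imwrite("pics/s10.png",cv2.resize(p[130:270,200:470,::-1],None,fx=2.9,fy=2.9))
W=cloud("scene",d).reshape(-1,3)
for n,(a,b) in dict(black=(.528,.09),yellow=(.5125,-.0835),brown=(.464,.292)).items():
    s=W[np.hypot(W[:,0]-a,W[:,1]-b)<.035]; s=s[s[:,2]<.125];print(n,np.nanpercentile(s[:,2],[50,95,99]))
E
```

```text
[ 0.5139523  -0.08303898  0.1955527 ] [-0.40597379 -0.38379604  0.08665437]
black [0.04893992 0.09921539 0.10304388]
yellow [0.04238889 0.10008543 0.10360185]
brown [0.01999362 0.09457112 0.10054684]
```

View pics/s10.png

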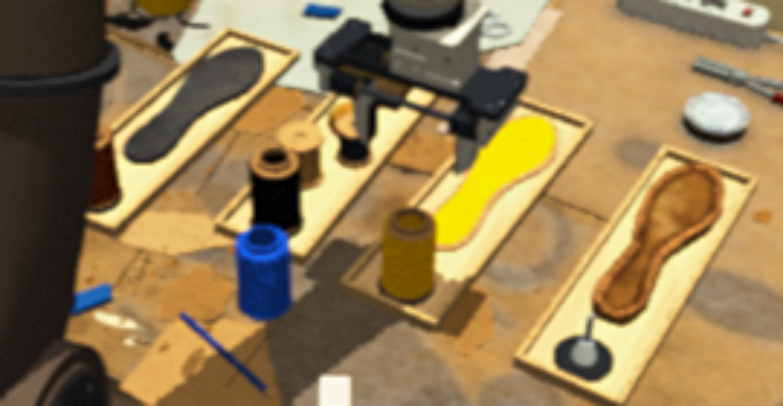

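Yellow is seated on its peg, with its top at 0.1036 m. Next is the brown spool.

Request:
play_rows([
  [[0.751, -0.1, 0], [0, 0, 0], 1],
  [[0.751, -0.1, 0], [0, 0, 0], 1],
  [[0.751, -0.1, 0], [0, 0, 0], 1],
  [[0.751, -0.1, 0], [0, 0, 0], 1],
  [[0.751, -0.1, 0], [0, 0, 0], 1],
  [[0.751, -0.1, 0], [0, 0, 0], 1],
  [[0.751, -0.1, 0], [0, 0, 0], 1],
  [[0.751, -0.1, 0], [0, 0, 0], 1],
  [[0.751, -0.1, 0], [0, 0, 0], 1],
  [[0.751, -0.1, 0], [0, 0, 0], 1],
])

```text
clock: 14.15
position: [0.4627, 0.2929, 0.1923]
ee_rot: [2.22, 2.223, -0.001]
force: [-0.5, -1.5, 0.2]
width: 0.998
```

Request:
play_rows([
  [[0, 0.001, 0.06], [0, 0, 0], 1],
  [[0, 0.001, 0.14], [0, 0, 0], 1],
  [[0, 0.001, 0.2], [0, 0, 0], 1],
  [[0, 0.001, 0.2], [0, 0, 0], 1],
])

```text
clock: 14.55
position: [0.4618, 0.2892, 0.0895]
ee_rot: [-2.224, -2.219, 0.011]
force: [0.4, 0.1, 1.2]
width: 0.997
```

Request:
play_rows([
  [[0, 0, 0.02], [0, 0, 0], 1],
  [[0, 0, 0.036], [0, 0, 0], 1],
  [[0, 0, 0.036], [0, 0, 0], 1],
  [[0, 0, 0.036], [0, 0, 0], 1],
])

```text
clock: 14.95
position: [0.4639, 0.2929, 0.0755]
ee_rot: [2.221, 2.221, 0.002]
force: [0.7, 1.0, -0.2]
width: 1.0
```

```bash
python3 - <<'E'
from h import *
import cv2
print(arm.observe()["position"],arm.observe()["force"])
p,d=eyes.get_image("scene");cv2.imwrite("pics/s11.png",cv2.resize(p[130:270,200:470,::-1],None,fx=2.9,fy=2.9))
p,d=eyes.get_image("top");cv2.imwrite("pics/t11.png",cv2.resize(p[160:260,150:410,::-1],None,fx=3,fy=3))
E
```

```text
[0.46389372 0.2929139  0.07546555] [ 0.66662656  0.98880632 -0.22678627]
```

View pics/s11.png

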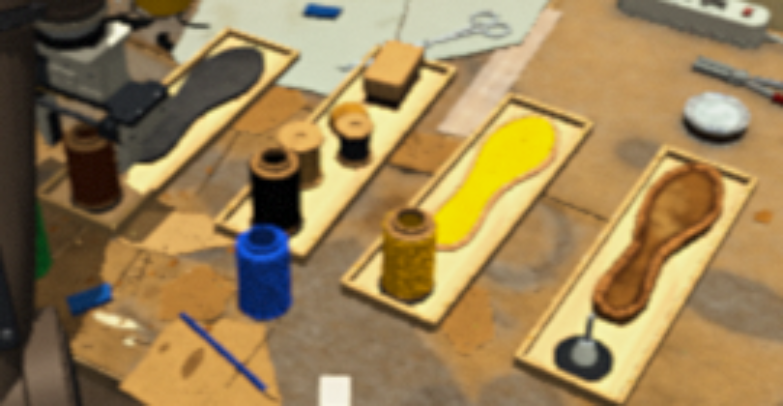

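View pics/t11.png

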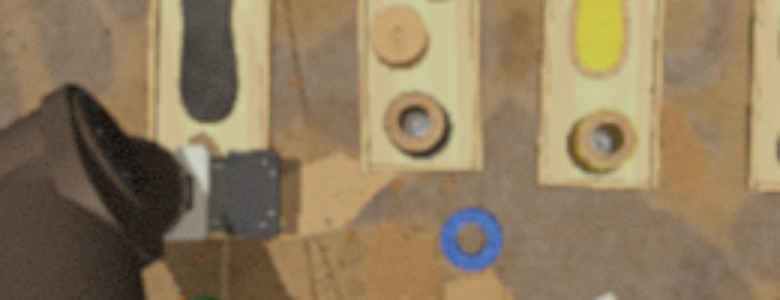

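The gripper is over the brown spool (93,165 in the scene crop). I'll go 4 mm lower, close and lift.

Request:
play_rows([
  [[0, 0, 0.008], [0, 0, 0], 1],
  [[0, 0, 0.008], [0, 0, 0], 1],
  [[0, 0, 0.008], [0, 0, 0], -1],
  [[0, 0, 0.008], [0, 0, 0], -1],
  [[0, 0, 0.008], [0, 0, 0], -1],
  [[0, 0, 0.008], [0, 0, 0], -1],
  [[0, 0, 0.008], [0, 0, 0], -1],
  [[0, 0, 0.008], [0, 0, 0], -1],
])

```text
clock: 15.85
position: [0.4635, 0.293, 0.0708]
ee_rot: [-2.221, -2.222, -0.001]
force: [0.1, 1.4, 0.0]
width: 0.606
```

Request:
play_rows([
  [[0, 0, -0.02], [0, 0, 0], -1],
  [[0, 0, -0.06], [0, 0, 0], -1],
  [[0, 0, -0.12], [0, 0, 0], -1],
  [[0, 0, -0.18], [0, 0, 0], -1],
  [[0, 0, -0.25], [0, 0, 0], -1],
  [[0, 0, -0.27], [0, 0, 0], -1],
  [[0, 0, -0.27], [0, 0, 0], -1],
])

```text
clock: 16.55
position: [0.4642, 0.2931, 0.2075]
ee_rot: [2.221, 2.221, 0.005]
force: [0.4, 0.6, -2.8]
width: 0.602
```

```bash
python3 - <<'E'
from h import *
import cv2
p,d=eyes.get_image("scene");cv2.imwrite("pics/s12.png",cv2.resize(p[130:270,200:470,::-1],None,fx=2.9,fy=2.9))
E
```

```text
(no output)
```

View pics/s12.png

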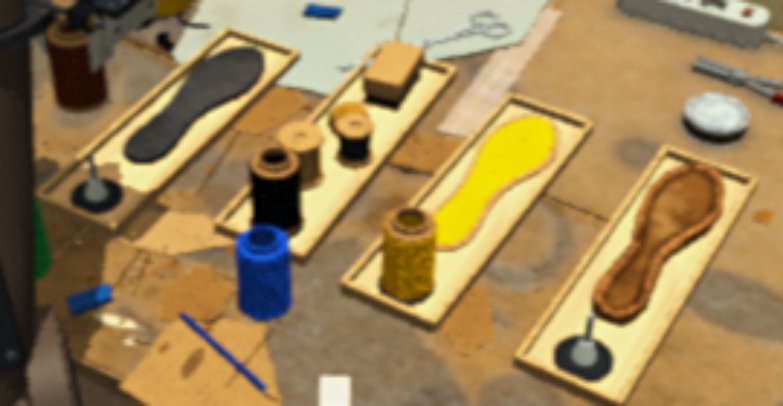

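Request:
play_rows([
  [[-0.06, 0.005, -0.01], [0, 0, 0], -1],
  [[-0.14, 0.01, -0.01], [0, 0, 0], -1],
  [[-0.22, 0.02, -0.01], [0, 0, 0], -1],
  [[-0.3, 0.03, -0.01], [0, 0, 0], -1],
  [[-0.38, 0.035, -0.01], [0, 0, 0], -1],
  [[-0.46, 0.04, -0.01], [0, 0, 0], -1],
  [[-0.54, 0.045, -0.01], [0, 0, 0], -1],
  [[-0.6, 0.05, -0.01], [0, 0, 0], -1],
])

```text
clock: 17.4
position: [0.487, -0.0101, 0.2091]
ee_rot: [-2.222, -2.218, 0.005]
force: [0.5, -0.8, -1.8]
width: 0.606
```

Request:
play_rows([
  [[-0.08, 0.006, 0], [0, 0, 0], -1],
  [[-0.16, 0.012, 0], [0, 0, 0], -1],
  [[-0.25, 0.02, 0], [0, 0, 0], -1],
  [[-0.34, 0.026, 0], [0, 0, 0], -1],
  [[-0.42, 0.032, 0], [0, 0, 0], -1],
  [[-0.5, 0.038, 0], [0, 0, 0], -1],
  [[-0.54, 0.04, 0.01], [0, 0, 0], -1],
  [[-0.556, 0.04, 0.02], [0, 0, 0], -1],
  [[-0.556, 0.04, 0.02], [0, 0, 0], -1],
  [[-0.556, 0.04, 0.02], [0, 0, 0], -1],
])

```text
clock: 18.4
position: [0.5083, -0.2834, 0.1997]
ee_rot: [-2.218, -2.221, 0.0]
force: [0.1, 0.6, -2.2]
width: 0.604
```

```bash
python3 - <<'E'
from h import *
import cv2
for n,(x,y) in dict(blackpeg=(97,195),brown=(583,358)).items(): print(n,unproj("scene",(200+(x-1)/2.9,130+(y-1)/2.9),.01))
p,d=eyes.get_image("scene");cv2.imwrite("pics/s13.png",cv2.resize(p[130:270,270:470,::-1],None,fx=4,fy=4))
E
```

```text
blackpeg [0.46225194 0.29128192]
brown [ 0.50664533 -0.28639928]
```

View pics/s13.png

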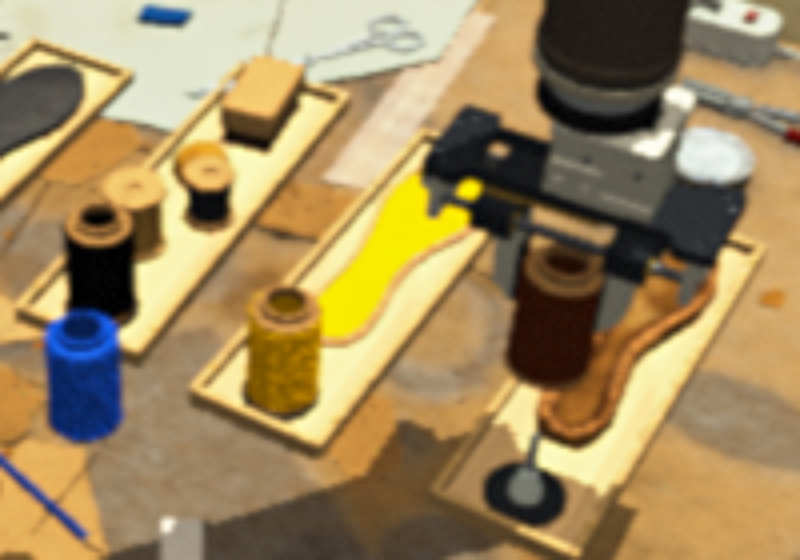

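The brown spool hangs above the brown tray's peg, whose pin tip is at (535,437). Lowering.

Request:
play_rows([
  [[-0.002, 0, 0.03], [0, 0, 0], -1],
  [[-0.002, 0, 0.08], [0, 0, 0], -1],
  [[-0.002, 0, 0.12], [0, 0, 0], -1],
  [[-0.002, 0, 0.16], [0, 0, 0], -1],
  [[-0.002, 0, 0.19], [0, 0, 0], -1],
  [[-0.002, 0, 0.215], [0, 0, 0], -1],
  [[-0.002, 0, 0.215], [0, 0, 0], -1],
])

```text
clock: 19.15
position: [0.5081, -0.2845, 0.0919]
ee_rot: [-2.218, -2.222, 0.001]
force: [-0.4, 0.3, -1.9]
width: 0.605
```

Request:
play_rows([
  [[0, 0, 0.01], [0, 0, 0], -1],
  [[0, 0, 0.02], [0, 0, 0], -1],
  [[0, 0, 0.03], [0, 0, 0], -1],
  [[0, 0, 0.04], [0, 0, 0], -1],
  [[0, 0, 0.04], [0, 0, 0], -1],
])

```text
clock: 19.65
position: [0.5082, -0.286, 0.0726]
ee_rot: [-2.221, -2.221, 0.0]
force: [0.4, -0.9, -1.3]
width: 0.602
```

Request:
play_rows([
  [[0, 0, 0.003], [0, 0, 0], -1],
  [[0, 0, 0.003], [0, 0, 0], -1],
  [[0, 0, 0.003], [0, 0, 0], 1],
  [[0, 0, 0.003], [0, 0, 0], 1],
  [[0, 0, 0.003], [0, 0, 0], 1],
  [[0, 0, 0.003], [0, 0, 0], 1],
  [[0, 0, -0.05], [0, 0, 0], 1],
  [[0, 0, -0.13], [0, 0, 0], 1],
  [[0, 0, -0.2], [0, 0, 0], 1],
  [[0, 0, -0.24], [0, 0, 0], 1],
])

```text
clock: 20.65
position: [0.5093, -0.287, 0.1963]
ee_rot: [2.219, 2.219, 0.002]
force: [0.4, 0.4, 1.5]
width: 1.002
```

```bash
python3 - <<'E'
from h import *
import cv2
from scipy.optimize import least_squares
print(arm.observe()["position"],arm.observe()["force"])
p,d=eyes.get_image("scene");cv2.imwrite("pics/s14.png",cv2.resize(p[130:270,200:470,::-1],None,fx=2.9,fy=2.9))
W=cloud("scene",d).reshape(-1,3)
for n,(a,b) in dict(black=(.528,.09),yellow=(.5125,-.0835),brown=(.508,-.285)).items():
    s=W[np.hypot(W[:,0]-a,W[:,1]-b)<.035]; s=s[s[:,2]<.125];print(n,np.nanpercentile(s[:,2],[50,95,99]))
    s=s[(s[:,2]>.035)&(s[:,2]<.085)]
    print(least_squares(lambda q:np.hypot(s[:,0]-q[0],s[:,1]-q[1])-.028,(a,b),loss="soft_l1",f_scale=.002).x)
E
```

```text
[ 0.50933198 -0.28702925  0.19628066] [0.40444477 0.41539521 1.49048622]
black [0.04792683 0.10001672 0.10339223]
[0.52962183 0.08840729]
yellow [0.04292072 0.09963808 0.10374882]
[ 0.51433259 -0.08447293]
brown [0.03202294 0.09974784 0.10372503]
[ 0.51031477 -0.28732396]
```

View pics/s14.png

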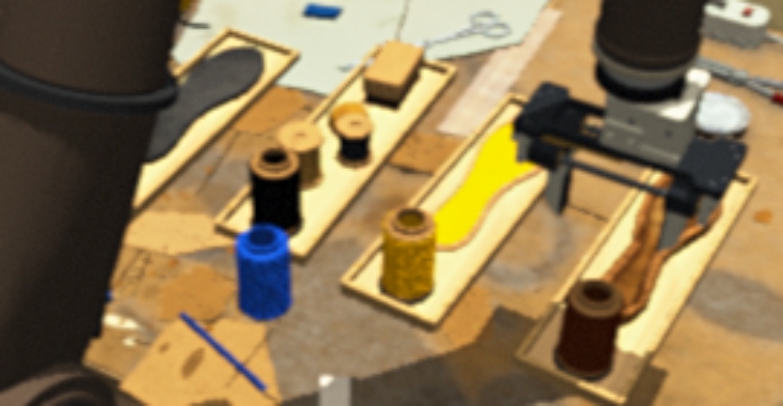

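Brown is seated, with its top at 0.1037 m. Now back to black on the spare peg.

Request:
play_rows([
  [[0.752, 0.038, 0], [0, 0, 0], 1],
  [[0.752, 0.038, 0], [0, 0, 0], 1],
  [[0.752, 0.038, 0], [0, 0, 0], 1],
  [[0.752, 0.038, 0], [0, 0, 0], 1],
  [[0.752, 0.038, 0], [0, 0, 0], 1],
  [[0.752, 0.038, 0], [0, 0, 0], 1],
  [[0.752, 0.038, 0], [0, 0, 0], 1],
  [[0.752, 0.038, 0], [0, 0, 0], 1],
  [[0.752, 0.038, 0], [0, 0, 0], 1],
  [[0.752, 0.038, 0], [0, 0, 0], 1],
])

```text
clock: 21.7
position: [0.5273, 0.09, 0.193]
ee_rot: [2.22, 2.223, -0.001]
force: [0.6, -0.4, -0.3]
width: 1.001
```

Request:
play_rows([
  [[0, 0, 0.06], [0, 0, 0], 1],
  [[0, 0, 0.14], [0, 0, 0], 1],
  [[0, 0, 0.2], [0, 0, 0], 1],
  [[0, 0, 0.2], [0, 0, 0], 1],
  [[0, 0, 0.2], [0, 0, 0], 1],
  [[0, 0, 0.2], [0, 0, 0], 1],
])

```text
clock: 22.3
position: [0.5288, 0.0891, 0.0949]
ee_rot: [2.222, 2.219, 0.003]
force: [0.6, -0.5, 0.8]
width: 1.002
```

Request:
play_rows([
  [[0, 0, 0.02], [0, 0, 0], 1],
  [[0, 0, 0.046], [0, 0, 0], 1],
  [[0, 0, 0.046], [0, 0, 0], 1],
  [[0, 0, 0.046], [0, 0, 0], -1],
  [[0, 0, 0.046], [0, 0, 0], -1],
  [[0, 0, 0.046], [0, 0, 0], -1],
  [[0, 0, 0.046], [0, 0, 0], -1],
  [[0, 0, 0.046], [0, 0, 0], -1],
  [[0, 0, 0.046], [0, 0, 0], -1],
])

```text
clock: 23.2
position: [0.5276, 0.0899, 0.0704]
ee_rot: [2.221, 2.222, 0.001]
force: [0.1, 0.7, 0.3]
width: 0.594
```

Request:
play_rows([
  [[0, 0, -0.02], [0, 0, 0], -1],
  [[0, 0, -0.06], [0, 0, 0], -1],
  [[0, 0, -0.12], [0, 0, 0], -1],
  [[0, 0, -0.18], [0, 0, 0], -1],
  [[0, 0, -0.25], [0, 0, 0], -1],
  [[0, 0, -0.25], [0, 0, 0], -1],
  [[0, 0, -0.25], [0, 0, 0], -1],
])

```text
clock: 23.9
position: [0.5278, 0.0898, 0.1963]
ee_rot: [2.221, 2.221, 0.003]
force: [-0.3, 0.4, -1.6]
width: 0.591
```

Request:
play_rows([
  [[0.07, -0.022, 0], [0, 0, 0], -1],
  [[0.15, -0.047, 0], [0, 0, 0], -1],
  [[0.24, -0.076, 0], [0, 0, 0], -1],
  [[0.32, -0.1, 0], [0, 0, 0], -1],
  [[0.38, -0.12, 0], [0, 0, 0], -1],
  [[0.406, -0.128, 0], [0, 0, 0], -1],
  [[0.406, -0.128, 0], [0, 0, 0], -1],
  [[0.406, -0.128, 0], [0, 0, 0], -1],
])

```text
clock: 24.7
position: [0.4637, 0.2911, 0.1946]
ee_rot: [2.222, 2.22, -0.003]
force: [-0.0, -0.3, -1.4]
width: 0.592
```

```bash
python3 - <<'E'
from h import *
import cv2
p,d=eyes.get_image("scene");cv2.imwrite("pics/s15.png",cv2.resize(p[100:240,190:370,::-1],None,fx=4,fy=4))
E
```

```text
(no output)
```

View pics/s15.png

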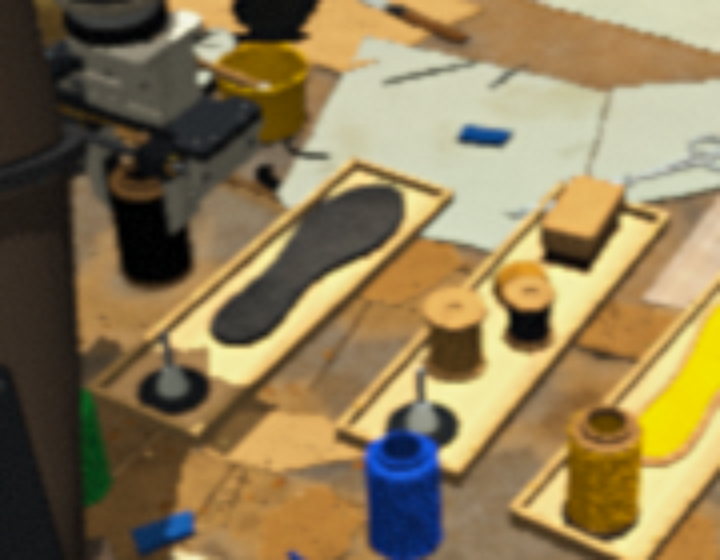

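The black spool is above the black tray's peg, whose pin tip is at (165,338). Lowering.

Request:
play_rows([
  [[0.002, 0, 0.03], [0, 0, 0], -1],
  [[0.002, 0, 0.08], [0, 0, 0], -1],
  [[0.002, 0, 0.12], [0, 0, 0], -1],
  [[0.002, 0, 0.16], [0, 0, 0], -1],
  [[0.002, 0, 0.19], [0, 0, 0], -1],
  [[0.002, 0, 0.205], [0, 0, 0], -1],
  [[0.002, 0, 0.205], [0, 0, 0], -1],
])

```text
clock: 25.45
position: [0.4636, 0.292, 0.092]
ee_rot: [2.223, 2.219, -0.003]
force: [0.0, -0.1, -1.2]
width: 0.589
```

Request:
play_rows([
  [[0, 0, 0.01], [0, 0, 0], -1],
  [[0, 0, 0.02], [0, 0, 0], -1],
  [[0, 0, 0.03], [0, 0, 0], -1],
  [[0, 0, 0.038], [0, 0, 0], -1],
  [[0, 0, 0.038], [0, 0, 0], -1],
])

```text
clock: 25.95
position: [0.4631, 0.2936, 0.0732]
ee_rot: [-2.221, -2.222, 0.001]
force: [-0.3, -0.8, -2.0]
width: 0.589
```

Request:
play_rows([
  [[0, 0, 0.004], [0, 0, 0], -1],
  [[0, 0, 0.004], [0, 0, 0], -1],
  [[0, 0, 0.004], [0, 0, 0], 1],
  [[0, 0, 0.004], [0, 0, 0], 1],
  [[0, 0, 0.004], [0, 0, 0], 1],
  [[0, 0, 0.004], [0, 0, 0], 1],
  [[0, 0, -0.05], [0, 0, 0], 1],
  [[0, 0, -0.13], [0, 0, 0], 1],
  [[0, 0, -0.2], [0, 0, 0], 1],
  [[0, 0, -0.25], [0, 0, 0], 1],
])

```text
clock: 26.95
position: [0.4641, 0.294, 0.2012]
ee_rot: [2.221, 2.221, 0.004]
force: [-0.1, 0.4, -0.8]
width: 1.001
```

Request:
play_rows([
  [[-0.08, 0.03, -0.03], [0, 0, 0], 1],
  [[-0.18, 0.07, -0.06], [0, 0, 0], 1],
  [[-0.27, 0.08, -0.1], [0, 0, 0], 1],
  [[-0.36, 0.08, -0.1], [0, 0, 0], 1],
  [[-0.4, 0.08, -0.1], [0, 0, 0], 1],
  [[-0.4, 0.08, -0.1], [0, 0, 0], 1],
  [[-0.4, 0.08, -0.1], [0, 0, 0], 1],
])

```text
clock: 27.65
position: [0.5034, 0.0939, 0.2488]
ee_rot: [-2.222, -2.22, -0.001]
force: [-0.2, 0.4, -1.2]
width: 1.002
```

```bash
python3 - <<'E'
from h import *
import cv2
print(arm.observe()["position"],arm.observe()["force"])
p,d=eyes.get_image("scene");cv2.imwrite("pics/s16.png",cv2.resize(p[130:270,200:470,::-1],None,fx=2.9,fy=2.9))
W=cloud("scene",d).reshape(-1,3)
for n,(a,b) in dict(black=(.4637,.293),yellow=(.5125,-.0835),brown=(.508,-.285)).items():
    s=W[np.hypot(W[:,0]-a,W[:,1]-b)<.035]; s=s[s[:,2]<.125];print(n,np.nanpercentile(s[:,2],[50,95,99]))
p,d=eyes.get_image("top");cv2.imwrite("pics/t16.png",cv2.resize(p[80:260,190:450,::-1],None,fx=3,fy=3))
E
```

```text
[0.50342659 0.09394011 0.24884481] [-0.20734181  0.39363315 -1.20566887]
black [0.04772985 0.09893151 0.10295907]
yellow [0.04264389 0.09959026 0.10313559]
brown [0.03244787 0.09991805 0.10362406]
```

View pics/s16.png

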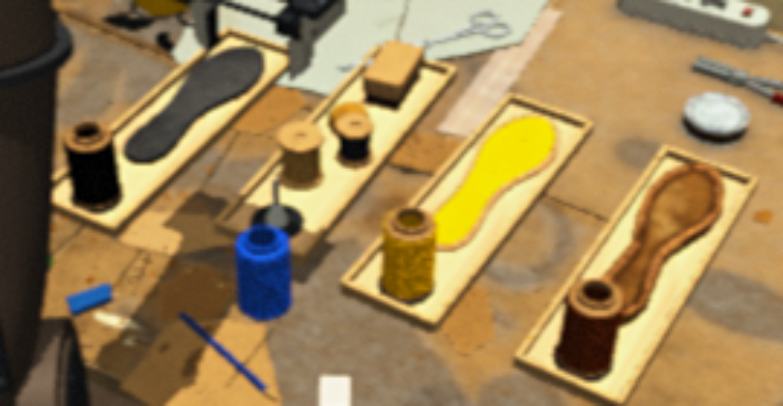

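View pics/t16.png

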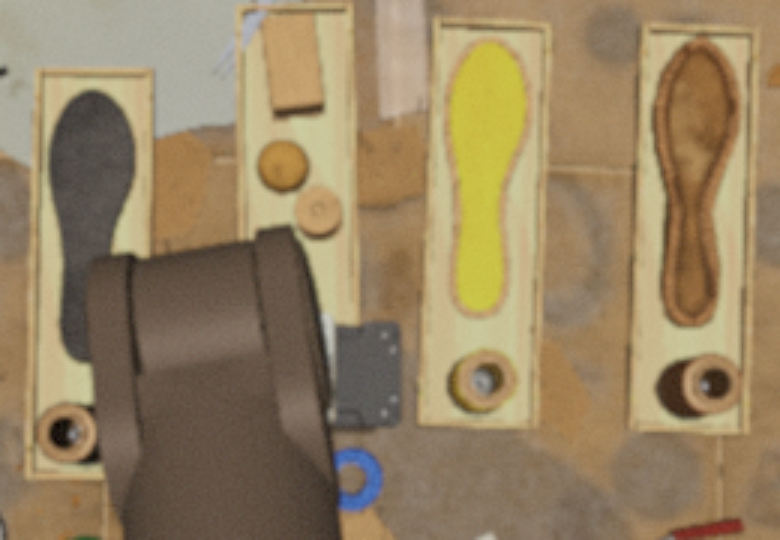

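The spools now match their trays: black (92,165), yellow (410,255) and brown (590,328) in the scene crop. All are upright at full depth, with tops at 0.103 to 0.1036 m. The soles haven't moved, the spare peg is empty and the arm is clear.

```bash
python3 -c "
from cell import arm
print(arm.sign_off())"
```

```text
the job is handed in; nothing more can be done
None
```

All three big spools now stand on the peg of the tray with their colour, and I handed the job in at about 28 s of the 102 s allowed. I parked black on the spare peg, moved yellow to the yellow tray and brown to the brown tray, then moved black from the spare peg to the black tray.

- **Seating:** the last depth check put the spool tops at 0.1030 m (black), 0.1031 m (yellow) and 0.1036 m (brown), against 0.103 m for a fully seated spool. All three look upright in both cameras.
- **Surroundings:** the sole, the two insoles and the blue spool look unmoved, and the spare peg is empty again. The green look-alike was out of view in the last crops, but nothing went near it. The end-of-move force readings stayed under 4 N, and the arm finished clear of everything.
- **Disagreement:** the two cameras differed by about 2 mm on the spool and peg positions. I used values in between, and every spool went down without any noticeable force.

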